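# Show the reground pawl to the inspection camera

## Robot

A 6-joint arm with a two-finger parallel gripper is mounted at the origin on the work surface. World frame = base frame: x ahead of the robot, y to its left, z up, the work surface at z = 0. Lengths are in mm, angles in rad, forces in N, time in s.
With the tool pointing down it reaches from about 325 to 900 mm from the base axis. Payload 3.5 kg.
Tool frame: the origin (TCP) lies where the fingers leave the gripper's body, on its centre line; the fingertips stand 73 mm ahead of it and the grasp point (between the pads) lies 54 mm ahead of it (manip.tcp_to_grasp is the distance from the TCP to the grasp point, in mm); z points along the fingers, y is the line along which they close (so a half turn about z gives the same grasp; the last joint's range is limited). The gripper opens to 85 mm and grips with 20 to 120 N. Pads are 22 mm wide; open, the fingers measure 114 mm over their backs; the gripper's body (76 mm by 85 mm) begins 54 mm behind the grasp point. The pads swing forward as they close: fully open they stand 13 mm farther back than shut.
Start: joints at [-1.273, 0.276, -0.026, 1.268, 0, 1.467], TCP at [243.835, -575.471, 303.913] pointing down, gripper open.
Joint ranges: [-3.12, 3.12], [-0.85, 1.88], [-1.08, 1.24], [-1.95, 2.15], [-1.57, 1.53], [-3.14, 3.14]. Speed limits (rad/s): [2.57, 2.57, 3.14, 3.14, 3.14, 3.14].

## Interface

Orientations are given as [roll, pitch, yaw] about the fixed x, y, z axes, in that order (R = Rz(yaw) Ry(pitch) Rx(roll)).
In Python, from cell import manip, camera, job gives the robot as it stands. The module is installed in compiled form; this text tells all that it offers.
- The arm moves only by the tool step_arm, never from a script. Its argument "plan" is a list of rows, each a list of 3 entries, a list of its own where there are three numbers: the shift along the tool's x, y, z normalised to -1 to 1, where 1 is 0.4 m, then the turn, a rotation vector about the tool's x, y, z normalised to -1 to 1, where 1 is pi/2 rad, then the closure, from -1 (fully open) to 1 (shut). A call has exactly 10 rows; each row is the pose to reach, as a shift and turn from the pose commanded when the call began, along the tool's axes at that moment; what a row does not reach only later rows make up. A row lasts 1/10 s, in which the tool goes at most 50 mm and 8.59 degrees, less where a joint would pass 70% of its speed; a pose out of reach is approached as far as the arm can. A call with a number of a shift or a turn outside -1 to 1 is refused whole. A call with a gripper value outside its range is refused whole. The fingers move at their own pace and stop on an object; "newtons" is the grip in N (left out, the last holds). Time passes only in rows, so rows that repeat a pose let the fingers close, or fill a call up. It gives the time, the measured TCP pose, the force, the opening and the grip force at its end, in the units of the state.
- manip.read_state(): the state, without advancing time (a new reading comes with each control period).
- camera(name): name is "side" or "top"; returns a dict with "img" (480x640x3 uint8, red, green, blue), "mtx" (3x3 intrinsics, pixels), "world_to_cam" (4x4, takes a point from world to camera coordinates). Camera axes: x right, y up, looking along -z (the intrinsics and any distortion apply to the point x, -y, -z); pixel columns grow to the right and rows downward; lengths in mm; the calibration is good to about 2 mm. A picture is of the moment at which its call begins. There is no depth.
- job.close_job(): hands the job in; it is judged then, once.
The state is a dict: "clock": time; "joint_positions": joint angles; "qd": joint speeds; "joint_efforts": joint torques, N m; "eef_pos": TCP position; "orientation": TCP orientation; "force": force on the tool from outside, world axes, zero at the start; "ft_torque": the same for the moment, N m; "width": finger opening in mm; "finger_force": force on a finger pad.
Only numpy, scipy, OpenCV 4.12 (cv2) and the standard library are available. Lean on these libraries where they do the work, as an engineer would, in place of code of your own. Each camera call takes 0.05 s, during which the arm holds its last target. There are 200 camera calls.

## Task

Take the brass pawl that stands between the open jaws of the bench vise, gripping it lightly because brass marks easily (about 30 N, never above 50 N), lift it out and hold it up to the inspection camera: its pointed nose 10 cm in front of the lens on the line of sight, the nose pointing straight into the lens, the pawl's length along the line of sight and its flat sides upright. Finish while still holding it there, still and carried by the gripper alone; do not touch the camera and leave everything else on the bench where it is.

Things in the scene. Friction and masses are not known exactly. Their poses are not given: they have to be found in the camera images.
- pawl: Brass pawl, a plate 122 mm long (x), 12 thick (y), 40 high (z), under 0.32 kg. -x end: round eye, 18 mm hole; +x end: nose pointed at 90 degrees. Origin: middle of its 12 mm wide underside (nose tip x=+60, eye end x=-62, balance point within 5 mm of the middle). Starts upright, loose in the jaw gap, length along the jaws (nose to vise +y), upper 24 mm above them. Takes 50 N a finger.
- nose (a point): Tip of the pawl's nose: at x = +60 mm, y = 0, z = 20 mm (mid-height) in the pawl's frame; axes as the pawl's.
- vise: Blue bench vise, fixed, 150 mm high. Origin on the bench below the middle of the jaw gap; y along the 130 mm jaws, x across them (screw and bar on the -x side, to x=-180 mm; rear end x=+120). Jaws open by 24 mm (x -12 to +12); their flat tops, the highest part, at z=150; a steel packing strip in the gap, top at z=134, carries the pawl.
- camera_stand: Stand of the inspection camera, fixed to the bench: grey base plate 130 x 130 x 18 mm centred at x=+200 mm and a 22 mm round steel column at x=+220 mm, 418 mm high. Origin on the bench in front of the stand, roughly below the focus; x points towards the column, z up.
- lens (a point): Centre of the camera's front glass: black lens barrel 38 mm across, 35 long, on a grey housing 60 x 50 x 50 mm, clamped on the column with the lens 0.24 to 0.32 m above the bench (varies). x axis: along the line of sight INTO the lens (the camera looks along -x), y level. The camera looks 0.44 rad (25 degrees) below level, away from its column.
- focus (a point): Point on the line of sight 100 mm in front of the lens glass, where the nose tip belongs; axes as lens. Wanted attitude: the pawl's x, y, z axes parallel to these (nose 25 degrees upward, into the lens).
- spare_pawl: A second pawl of the same shape lying flat on the bench (12 mm high, length along x); leave alone. Origin centre of its underside.
- bolt: Steel hex bolt standing on its head, 60 mm high, head 27 mm wide; leave alone. Origin centre of its underside.
- collar: Brass collar 36 mm across, 20 mm high, lying on the bench; leave alone. Origin centre of its underside.
- grease_tin: Closed tin, 74 mm across, 85 mm high; leave alone. Origin centre of its underside.
- wrench: Steel wrench 200 mm long lying on the bench; leave alone. Origin under its middle.
- nut: Steel nut 28 mm across, 13 mm high, lying on the bench; leave alone. Origin centre of its underside.
Things that resemble listed ones, but are neither listed nor needed, are in the scene too. What is shaped like the pawl but grey or purple is not meant.

How it is judged:
By the outcome, as a careful person would: the job done as asked, in the order asked, and still so for the second after the job is handed in, while the arm keeps its last pose, push and grip.
It also fails if it takes over 38 s, if anything falls off the work surface, if the arm or the gripper's body presses on something with over 40 N, if the wrist force passes 120 N, or if a joint passes its speed limit or range.

## Working session

There is one attempt and no reset: what is moved stays moved. The work goes in short steps, Python scripts to look and compute and a tool call to move; the robot and the scene stay as the last step left them, time stands still between calls to the robot, and variables do not carry over. Pictures are saved under pics/ and viewed, at most 10 in all, crops included, and the job is handed in when it is done.

Besides the shell and the picture viewer there is one more tool, called by a JSON object that holds its "method" and its "body", one argument or row to a line. step_arm: Moves the arm, as the interface text tells. Scaled input: -1 to 1 covers 0.4 m each way for a shift and pi/2 rad each way for a turn. Its arguments: {"type":"object","properties":{"plan":{"type":"array","items":{"type":"array"}},"newtons":{"type":"number"}},"required":["plan"]}

```bash
mkdir -p pics; ls
python3 - <<'E'
from cell import manip,camera
import cv2,numpy as np
for n in("side","top"):
    c=camera(n);cv2.imwrite(f"pics/{n}0.png",c["img"][:,:,::-1]);print(n,c["mtx"].tolist(),np.round(c["world_to_cam"],4).tolist(),[k for k in c])
print(manip.read_state(),manip.tcp_to_grasp)
E
```

```text
pics
side [[546.6391562191826, 0.0, 324.11935189119555], [0.0, 546.6391562191826, 239.0763655474405], [0.0, 0.0, 1.0]] [[-0.9545, -0.2983, -0.0022, 496.7829], [0.1925, -0.6216, 0.7593, -201.7093], [-0.2279, 0.7243, 0.6507, -1307.7494], [0.0, 0.0, 0.0, 1.0]] ['img', 'mtx', 'world_to_cam']
top [[467.66437773329363, 0.0, 324.02103421580364], [0.0, 467.66437773329363, 240.51966696668282], [0.0, 0.0, 1.0]] [[-0.025, -0.9997, -0.0051, 18.4827], [0.9895, -0.0255, 0.1422, -524.7523], [-0.1423, -0.0015, 0.9898, -1262.6729], [0.0, 0.0, 0.0, 1.0]] ['img', 'mtx', 'world_to_cam']
{'clock': 0.1, 'joint_positions': array([-1.27340012e+00,  2.77071589e-01, -2.77143317e-02,  1.26800455e+00,
        3.34400589e-05,  1.46737988e+00]), 'qd': array([ 0.00124113, -0.00042327,  0.00396361, -0.00159626,  0.00085843,
        0.00029629]), 'joint_efforts': array([ 7.71631267e-05, -4.46705639e+01,  2.96128947e+01,  8.44085676e-03,
       -1.35280629e-04, -7.79441962e-06]), 'eef_pos': array([ 243.6813478 , -574.94491256,  302.87612718]), 'orientation': array([-3.13961262e+00, -2.39121124e-04,  4.00812383e-01]), 'force': array([ 0.35884559,  0.67000276, -0.00451514]), 'ft_torque': array([0.00403682, 0.06457826, 0.02830386]), 'finger_force': 0.0, 'width': 85.4953331681535} 53.900000000000006
```

View pics/side0.png

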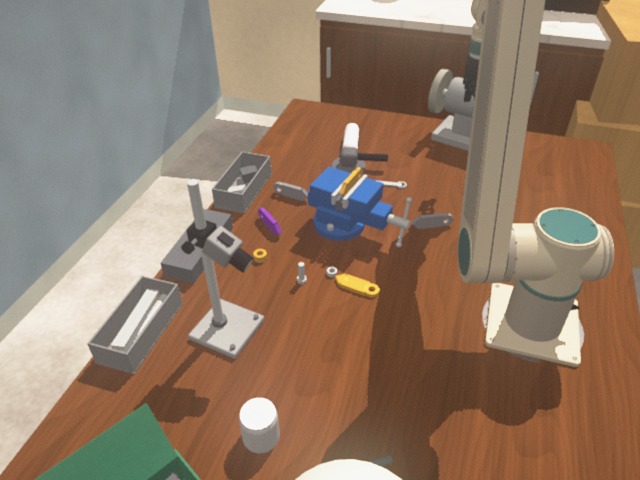

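View pics/top0.png

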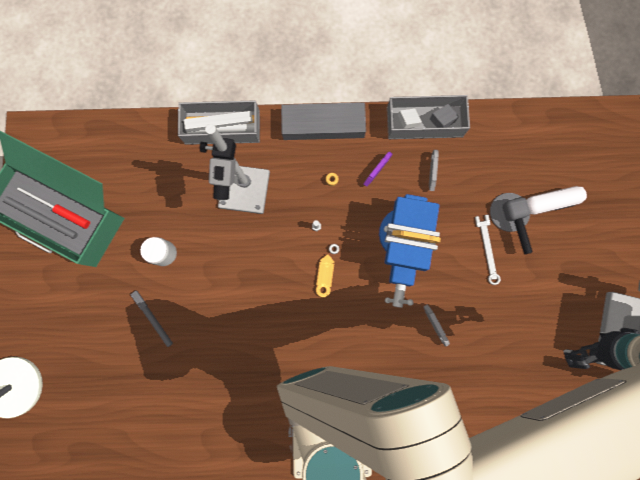

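Side view: a brass pawl stands in the blue vise near (350,185), with the camera stand lens near (243,260). Top view: the vise pawl is near (413,237), the lens near (221,192).

Things that could be mistaken for the pawl, in top-view pixels:
- brass piece in the vise (413,237): chosen, as it is brass and between the jaws
- spare pawl, lying flat (325,275)
- purple one (378,168)
- grey ones (433,170) and (436,325)

Next is a close crop to check the choice.

Run:
```python
import cv2,numpy as np
s=cv2.imread("pics/side0.png");t=cv2.imread("pics/top0.png")
f=lambda i,x,y,w,h:cv2.resize(i[y:y+h,x:x+w],(400,300),interpolation=cv2.INTER_CUBIC)
cv2.imwrite("pics/crop0.png",np.vstack([np.hstack([f(s,300,155,100,75),f(t,370,190,80,60)]),np.hstack([f(s,170,200,100,75),f(t,190,125,100,75)])]))
```

```text
(no output)
```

View pics/crop0.png

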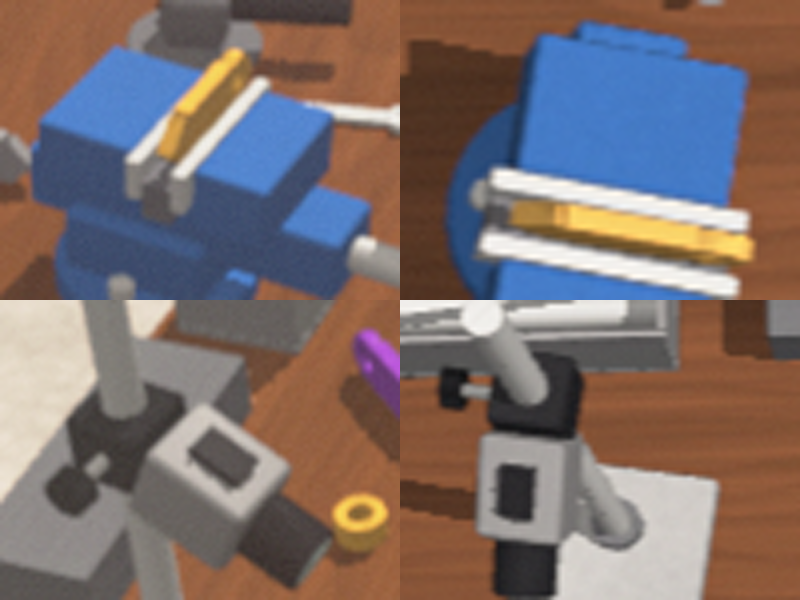

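```bash
cat > h.py <<'E'
import cv2,numpy as np
from cell import manip,camera
from scipy.spatial.transform import Rotation as R
def cams(): return {n:camera(n) for n in("side","top")}
def ray(c,p):
    W=c["world_to_cam"];K=c["mtx"];d=np.array([(p[0]-K[0,2])/K[0,0],-(p[1]-K[1,2])/K[1,1],-1.])
    return -W[:3,:3].T@W[:3,3], W[:3,:3].T@d
def plane(c,p,z): o,d=ray(c,p);return o+d*(z-o[2])/d[2]
def tri(C,ps,pt):
    (a,u),(b,v)=ray(C["side"],ps),ray(C["top"],pt)
    s=np.linalg.lstsq(np.c_[u,-v],b-a,rcond=None)[0]
    p,q=a+u*s[0],b+v*s[1];return (p+q)/2,np.linalg.norm(p-q)
def proj(c,P):
    W=c["world_to_cam"];K=c["mtx"];q=W[:3,:3]@np.asarray(P,float)+W[:3,3]
    return np.array([K[0,0]*q[0]/-q[2]+K[0,2],-K[1,1]*q[1]/-q[2]+K[1,2]])
def crop(img,x,y,w=50,h=37.5,W=400,H=300):
    "pixel (u,v) in crop -> x+u*w/W"
    M=np.array([[W/w,0,-x*W/w],[0,H/h,-y*H/h]]);o=cv2.warpAffine(img[:,:,::-1].copy(),M,(W,H),flags=cv2.INTER_CUBIC)
    for i in range(0,int(w),10):cv2.putText(o,str(x+i),(int(i*W/w),9),0,.33,(255,255,255));cv2.line(o,(int(i*W/w),0),(int(i*W/w),H),(90,90,90),1)
    for i in range(0,int(h),10):cv2.putText(o,str(y+i),(0,int(i*H/h)+9),0,.33,(255,255,255));cv2.line(o,(0,int(i*H/h)),(W,int(i*H/h)),(90,90,90),1)
    return o
def brass(img):
    h=cv2.cvtColor(img,cv2.COLOR_RGB2HSV);return cv2.inRange(h,(16,120,90),(32,255,255))
E
python3 - <<'E'
from h import *
C=cams();s,t=C["side"]["img"],C["top"]["img"]
cv2.imwrite("pics/crop1.png",np.vstack([np.hstack([crop(s,325,160),crop(t,385,218)]),np.hstack([crop(s,220,240),crop(t,200,163)])]))
for n,b in(("side",(325,160,50,50)),("top",(370,215,80,40))):
    m=brass(C[n]["img"])[b[1]:b[1]+b[3],b[0]:b[0]+b[2]]
    c=max(cv2.findContours(m,0,1)[0],key=cv2.contourArea);print(n,(cv2.approxPolyDP(c,1.2,True)[:,0]+b[:2]).tolist(),cv2.contourArea(c))
E
```

```text
side [[360, 168], [357, 167], [352, 171], [342, 185], [340, 193], [344, 194], [361, 175], [362, 171]] 229.0
top [[392, 233], [397, 236], [430, 242], [440, 241], [439, 237], [399, 230], [394, 230]] 271.5
```

View pics/crop1.png

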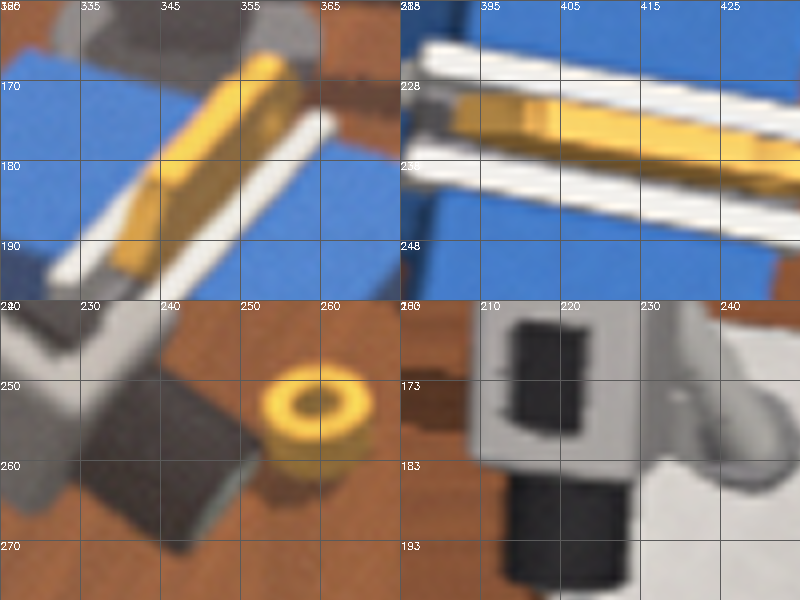

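Crop: the piece in the jaws is brass, nose to image left in the top view. Its nose/top edge is at side (346.2,181.4) and top (~402,232.6), so the choice is confirmed. The lens glass is at side (~248,265) and the barrel end at top (~221,192–200). Next is triangulation, with another crop for the lens and plate.

Run:
```python
from h import *
C=cams();t=C["top"]["img"];s=C["side"]["img"]
for k,v in C.items():print(k,ray(v,(320,240))[0].round())
for pt in((400.8,232.5),(402.2,232.6),(403.4,232.9)):print("nose edge",*tri(C,(346.2,181.4),pt))
# jaw strip corners: +y end of +x jaw ; 
print("jaw+x,+y end outer corner",*tri(C,(331.3,193.5),(387.6,223)))
print("lens",*tri(C,(248.1,265.4),(220.7,235.9-40)))
# jaw strip edges in the top view, z=150
for a,b in(((389,223.3),(434.5,231.2)),((387,238.2),(434.5,247))):
    A,B=plane(C["top"],a,150),plane(C["top"],b,150);print(A.round(1),B.round(1),np.degrees(np.arctan2(-(A-B)[0],(A-B)[1])))
# pawl top face long edges in top view
for a,b in(((401,229.8),(432,235)),((402.5,235.3),(430,240.3))):
    A,B=plane(C["top"],a,174),plane(C["top"],b,174);print("pawl",A.round(1),B.round(1),np.degrees(np.arctan2(-(A-B)[0],(A-B)[1])))
cv2.imwrite("pics/crop2.png",np.vstack([np.hstack([crop(s,180,290,100,75),crop(t,200,155,80,60)]),np.hstack([crop(s,230,245,40,30),crop(t,200,175,40,30)])]))
```

```text
side [ 215.  970. 1005.]
top [ 340.    3. 1325.]
nose edge [ 518.12977423 -185.28994559  183.11526946] 2.2425919682862925
nose edge [ 518.67048113 -189.12536304  180.38156853] 1.3378923512089254
nose edge [ 518.8501404  -192.35361668  178.08003878] 0.03745729258771203
jaw+x,+y end outer corner [ 549.02017101 -157.24244344  156.34833161] 0.6664361979481843
lens [606.47401965 246.38133894 243.95214541] 3.9583990773223694
[ 549.  -161.7  150. ] [ 525.6 -276.3  150. ] -11.52687099580227
[ 510.7 -154.9  150. ] [ 485.1 -273.9  150. ] -12.128342503374894
pawl [ 527.5 -187.5  174. ] [ 512.4 -263.8  174. ] -11.176067101076024
pawl [ 513.5 -190.5  174. ] [ 499.2 -258.1  174. ] -11.955643598805388
```

View pics/crop2.png

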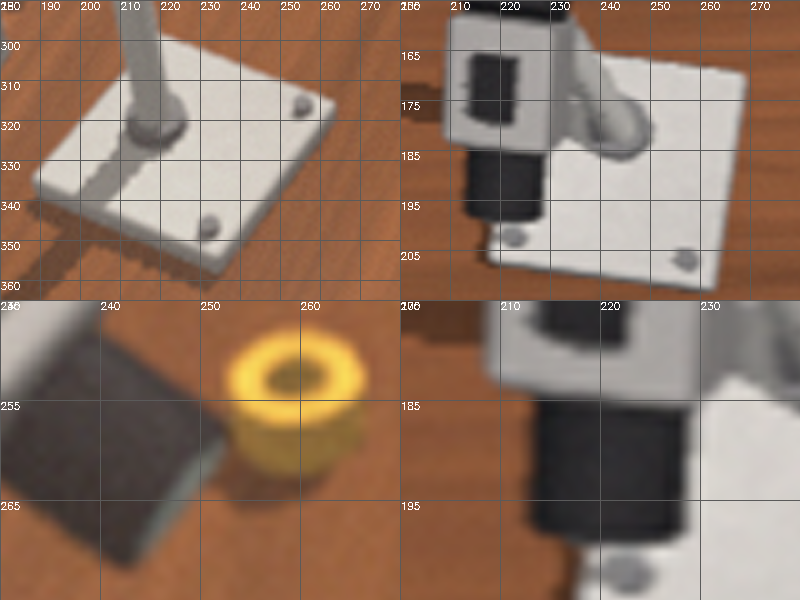

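Run:
```python
from h import *
C=cams();T=C["top"];S=C["side"]
c=[plane(T,p,18) for p in((269,169.4),(263,213),(218,207.4))]
d=[plane(S,p,18) for p in((263.8,315.5),(233.5,356.5-2.5),(188.5,333.5))]
for q in(c,d):
    print(np.round(q,1).tolist());
    for a,b in((q[0],q[1]),(q[1],q[2])):
        e=a-b;print(np.linalg.norm(e).round(1),np.degrees(np.arctan2(e[1],e[0])).round(2))
    print("plate centre",((q[0]+q[2])/2).round(1))
P,_=tri(C,(247.7,265.3),(220.8,197.7))
print(P,_)
for yaw in(-.05,-.1,-.15):
  x=R.from_euler("ZY",[yaw,-.4363]).as_matrix()
  for k in range(3):
    th=np.linspace(0,2*np.pi,72);rim=[P+19*(np.cos(a)*x[:,1]+np.sin(a)*x[:,2]) for a in th]
    ps=np.array([proj(S,r) for r in rim]);pt=np.array([proj(T,r) for r in rim])
    print(yaw,P.round(1),"side cols",ps[:,0].min().round(1),ps[:,0].max().round(1),"rows",ps[:,1].min().round(1),ps[:,1].max().round(1),"top cols",pt[:,0].min().round(1),pt[:,0].max().round(1),"rowmax",pt[:,1].max().round(1));break
```

```text
[[739.3, 158.8, 18.0], [611.5, 177.0, 18.0], [631.1, 305.4, 18.0]]
129.1 -8.08
129.9 -98.7
plate centre [685.2 232.1  18. ]
[[614.6, 181.3, 18.0], [636.3, 306.7, 18.0], [760.1, 284.0, 18.0]]
127.3 -99.78
125.9 169.59
plate centre [687.4 232.6  18. ]
[604.54095985 246.73792721 244.21671602] 1.0245496020310403
-0.05 [604.5 246.7 244.2] side cols 242.9 252.9 rows 257.4 273.4 top cols 212.5 228.9 rowmax 199.1
-0.1 [604.5 246.7 244.2] side cols 242.6 253.2 rows 257.5 273.2 top cols 212.5 228.9 rowmax 199.2
-0.15 [604.5 246.7 244.2] side cols 242.3 253.5 rows 257.7 273.0 top cols 212.5 228.9 rowmax 199.4
```

{"method": "step_arm", "body": {
  "plan": [
    [[0.1,-0.055,0],[0,0,0.09],0],
    [[0.2,-0.11,0],[0,0,0.18],0],
    [[0.3,-0.165,0],[0,0,0.27],0],
    [[0.4,-0.22,0],[0,0,0.36],0],
    [[0.5,-0.275,0],[0,0,0.45],0],
    [[0.6,-0.33,0],[0,0,0.54],0],
    [[0.7,-0.385,0],[0,0,0.63],0],
    [[0.8,-0.44,0],[0,0,0.72],0],
    [[0.9,-0.49,0],[0,0,0.81],0],
    [[0.955,-0.538,0],[0,0,0.9],0]
  ],
  "newtons": 30
}}

```text
clock: 1.4
eef_pos: [425.4, -323.1, 304.0]
orientation: [-3.067, 0.004, -0.8]
force: [-0.8, -0.3, 0.3]
width: 42.7
finger_force: 0.0
```

```bash
cat >> h.py <<'E'
def togo(pos,Rt,p0=None,R0=None):
    "shift/turn in tool units from the measured pose"
    s=manip.read_state();p=s["eef_pos"] if p0 is None else np.array(p0);r=R.from_euler("xyz",s["orientation"]) if R0 is None else R0
    print("t",s["clock"],"at",s["eef_pos"].round(1),s["orientation"].round(3),"q",s["joint_positions"].round(2),"w",s["width"].round(1),"F",s["force"].round(1),"ff",round(float(s["finger_force"]),1))
    print("shift",(r.inv().apply(np.array(pos)-p)/400).round(4),"turn",((r.inv()*Rt).as_rotvec()/(np.pi/2)).round(4))
E
python3 -c "
from h import *
togo([512,-228,300],R.from_euler('xyz',[np.pi,0,-1.775]))"
```

```text
Traceback (most recent call last):
  File "h.py", line 27, in togo
    print("t",s["clock"],"at",s["eef_pos"].round(1),s["orientation"].round(3),"q",s["joint_positions"].round(2),"w",s["width"].round(1),"F",s["force"].round(1),"ff",round(float(s["finger_force"]),1))
                                                                                                                    ^^^^^^^^^^^^^^^^
AttributeError: 'float' object has no attribute 'round'
```

```bash
sed -i 's/s\["width"\].round(1)/round(float(s["width"]),1)/' h.py
python3 -c "
from h import *
togo([512,-228,300],R.from_euler('xyz',[np.pi,0,-1.775]))"
```

```text
t 1.4 at [ 425.4 -323.1  304. ] [-3.067  0.004 -0.8  ] q [-0.8   0.11 -0.23  1.23  0.07  3.14] w 42.7 F [-0.8 -0.3  0.3] ff 0.0
shift [-0.0198 -0.3192  0.0339] turn [-0.0423  0.0256  0.6201]
```

{"method": "step_arm", "body": {
  "plan": [
    [[-0.002,-0.03,0],[0,0,-0.09],0],
    [[-0.004,-0.06,0],[0,0,-0.18],0],
    [[-0.006,-0.09,0],[0,0,-0.27],0],
    [[-0.008,-0.13,0],[0,0,-0.36],0],
    [[-0.01,-0.16,0],[0,0,-0.45],0],
    [[-0.012,-0.2,0],[0,0,-0.54],0],
    [[-0.014,-0.24,0],[0,0,-0.63],0],
    [[-0.016,-0.27,0],[0,0,-0.72],0],
    [[-0.018,-0.3,0],[0,0,-0.81],0],
    [[-0.02,-0.319,0],[0,0,-0.9],0]
  ]
}}

```text
clock: 2.4
eef_pos: [510.7, -229.3, 313.3]
orientation: [-3.126, -0.072, 0.617]
force: [-0.8, -0.6, 0.1]
width: 42.5
finger_force: 0.0
```

{"method": "step_arm", "body": {
  "plan": [
    [[0,0,0],[0,0,-0.095],0],
    [[0,0,0],[0,0,-0.19],0],
    [[0,0,0],[0,0,-0.285],0],
    [[0,0,0],[0,0,-0.38],0],
    [[0,0,0],[0,0,-0.475],0],
    [[0,0,0],[0,0,-0.57],0],
    [[0,0,0],[0,0,-0.665],0],
    [[0,0,0],[0,0,-0.76],0],
    [[0,0,0],[0,0,-0.855],0],
    [[0,0,0],[0,0,-0.95],0]
  ]
}}

```text
clock: 3.4
eef_pos: [510.2, -229.9, 313.3]
orientation: [3.071, -0.022, 2.11]
force: [-0.4, 0.2, -0.8]
width: 42.7
finger_force: 0.0
```

{"method": "step_arm", "body": {
  "plan": [
    [[0,0,0],[0,0,-0.095],0],
    [[0,0,0],[0,0,-0.19],0],
    [[0,0,0],[0,0,-0.285],0],
    [[0,0,0],[0,0,-0.38],0],
    [[0,0,0],[0,0,-0.475],0],
    [[0,0,0],[0,0,-0.57],0],
    [[0,0,0],[0,0,-0.665],0],
    [[0,0,0],[0,0,-0.76],0],
    [[0,0,0],[0,0,-0.855],0],
    [[0,0,0],[0,0,-0.95],0]
  ]
}}

```text
clock: 4.4
eef_pos: [510.2, -229.9, 313.2]
orientation: [3.114, 0.069, -2.683]
force: [-0.3, 0.4, -0.9]
width: 42.9
finger_force: 0.0
```

```bash
python3 -c "
from h import *
togo([512,-228,300],R.from_euler('xyz',[np.pi,0,-1.775]))"
```

```text
t 4.4 at [ 510.2 -229.9  313.2] [ 3.114  0.069 -2.683] q [-0.57  0.15 -0.17  1.24  0.07 -1.03] w 42.9 F [-0.3  0.4 -0.9] ff 0.0
shift [-0.0039  0.0013  0.0335] turn [-0.0037  0.0484 -0.577 ]
```

{"method": "step_arm", "body": {
  "plan": [
    [[0,0,0.005],[0,0.006,-0.08],0],
    [[0,0,0.01],[0,0.013,-0.16],0],
    [[-0.001,0,0.015],[-0.001,0.02,-0.24],0],
    [[-0.002,0,0.02],[-0.002,0.027,-0.32],0],
    [[-0.002,0,0.025],[-0.003,0.034,-0.4],0],
    [[-0.003,0,0.03],[-0.003,0.041,-0.49],0],
    [[-0.004,0.0013,0.0335],[-0.0037,0.0484,-0.577],0],
    [[-0.004,0.0013,0.0335],[-0.0037,0.0484,-0.577],0],
    [[-0.004,0.0013,0.0335],[-0.0037,0.0484,-0.577],0],
    [[-0.004,0.0013,0.0335],[-0.0037,0.0484,-0.577],0]
  ]
}}

```text
clock: 5.4
eef_pos: [512.1, -228.1, 300.1]
orientation: [3.141, 0.0, -1.783]
force: [0.6, -0.3, 0.5]
width: 42.6
finger_force: 0.0
```

Run:
```python
from h import *
togo([512,-228,300],R.from_euler('xyz',[np.pi,0,-1.775]))
C=cams();s,t=C["side"]["img"],C["top"]["img"]
P=manip.read_state()["eef_pos"];
for n in C:
    print(n,"tcp",proj(C[n],P).round(1),"tip ctr",proj(C[n],P-[0,0,71]).round(1))
cv2.imwrite("pics/crop3.png",np.hstack([crop(s,300,110,100,112.5,400,450),crop(t,375,185,100,112.5,400,450)]))
```

```text
t 5.4 at [ 512.1 -228.1  300.1] [ 3.141  0.    -1.783] q [-0.53  0.17 -0.17  1.23  0.   -1.89] w 42.6 F [ 0.6 -0.3  0.5] ff 0.0
shift [-0.0002  0.0003  0.0002] turn [ 0.0001  0.0003 -0.0052]
side tcp [353.7 134.6] tip ctr [352.8 158.4]
top tcp [428.6 226.8] tip ctr [422.1 231.9]
```

View pics/crop3.png

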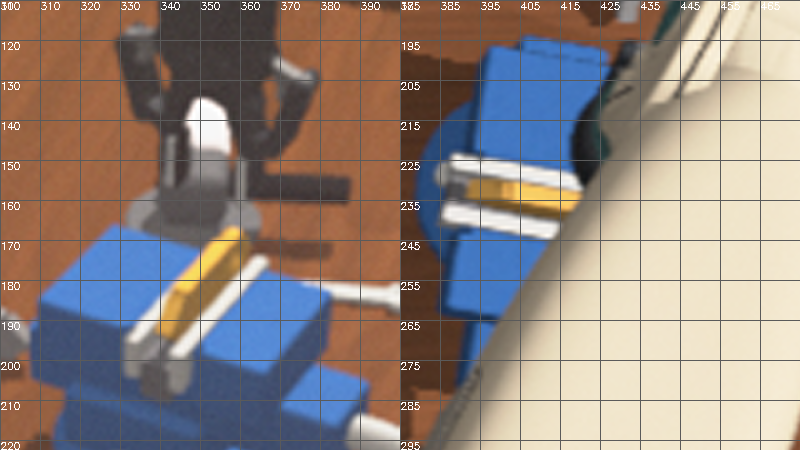

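The crop shows the fingers in the side view at cols 343 and 359, with tips at row 157. That is a bias of about (-1.9,-1) px from the forward-kinematics projection. The arm hides half the vise in the top view.

Run:
```python
from h import *
C=cams();u=np.array([.203,.979]);n=np.array([.979,-.203])
q=plane(C["top"],(403.4,234.4),150);print("gap mid top",q, "perp",n@(q[:2]-[512,-228]))
q=plane(C["top"],(403,232.6),174);print("pawl nose edge top",q,"perp,along",n@(q[:2]-[512,-228]),u@(q[:2]-[512,-228]))
for b in((0,0),(1.9,1.1)):
    q=plane(C["side"],np.array((346.2,181.4))+b,174);print("side",b,q,n@(q[:2]-[512,-228]),u@(q[:2]-[512,-228]))
    print(tri(C,np.array((346.2,181.4))+b,(403,232.6)))
    # eye end: top of eye, side
```

```text
gap mid top [ 519.39424369 -196.95169668  150.        ] perp 0.9361590036980605
pawl nose edge top [ 520.28644308 -192.08950924  174.        ] perp,along 0.8225981530545656 36.83851839824988
side (0, 0) [ 520.32989371 -198.08744849  174.        ] 2.08271798947343 30.97535635063224
(array([ 519.0564784 , -191.34417886,  178.80119498]), np.float64(0.9579668935186032))
side (1.9, 1.1) [ 514.12827475 -194.6410709   174.        ] -4.688281629079013 33.09043135943393
(array([ 516.7980356 , -192.24478263,  175.74428812]), np.float64(6.439837196541057))
```

Run:
```python
from h import *
togo([509.7,-231.6,236],R.from_euler('xyz',[np.pi,0,-1.775]))
```

```text
t 5.6 at [ 512.1 -228.1  300.1] [ 3.141  0.    -1.782] q [-0.53  0.17 -0.17  1.23  0.   -1.89] w 42.9 F [ 0.2 -0.2  0.3] ff 0.0
shift [0.0098 0.0039 0.1602] turn [ 0.0001  0.0002 -0.0045]
```

{"method": "step_arm", "body": {
  "plan": [
    [[0.01,-0.002,0.01],[0,0,-0.005],0],
    [[0.01,-0.004,0.04],[0,0,-0.005],0],
    [[0.01,-0.004,0.07],[0,0,-0.005],0],
    [[0.01,-0.004,0.1],[0,0,-0.005],0],
    [[0.01,-0.004,0.12],[0,0,-0.005],0],
    [[0.01,-0.004,0.14],[0,0,-0.005],0],
    [[0.01,-0.004,0.16],[0,0,-0.005],0],
    [[0.01,-0.004,0.16],[0,0,-0.005],0],
    [[0.01,-0.004,0.16],[0,0,-0.005],0],
    [[0.01,-0.004,0.16],[0,0,-0.005],0]
  ]
}}

```text
clock: 6.6
eef_pos: [513.1, -232.4, 236.5]
orientation: [-3.141, 0.0, -1.773]
force: [-0.4, 0.4, 1.0]
width: 43.2
finger_force: 0.0
```

Run:
```python
from h import *
togo([509.7,-231.6,228],R.from_euler('xyz',[np.pi,0,-1.775]))
C=cams();s,t=C["side"]["img"],C["top"]["img"]
P=manip.read_state()["eef_pos"];
for n in C:
    print(n,"grasp",proj(C[n],P-[0,0,54]).round(1),"tip ctr",proj(C[n],P-[0,0,71]).round(1))
cv2.imwrite("pics/crop4.png",crop(s,320,145,60,45,800,600))
```

```text
t 6.6 at [ 513.1 -232.4  236.5] [-3.141  0.    -1.773] q [-0.54  0.21 -0.26  1.1   0.   -1.91] w 43.2 F [-0.4  0.4  1. ] ff 0.0
shift [-0.0002  0.0087  0.0212] turn [-0.0003  0.      0.0011]
side grasp [352.3 172.3] tip ctr [352.1 177.5]
top grasp [420.1 234.5] tip ctr [418.7 235.6]
```

View pics/crop4.png

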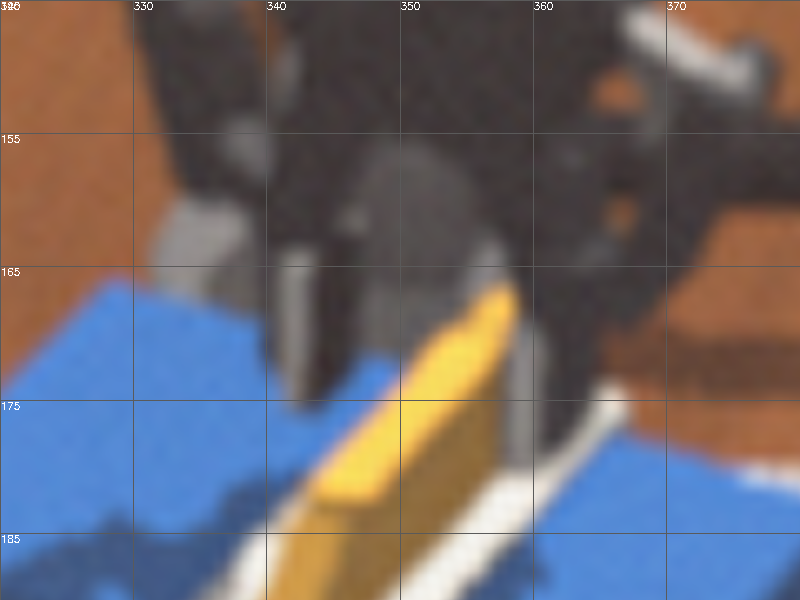

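The crop shows the finger mid-line at about (350.9,174) and the pawl's top-face centre at about (352.5,174). I need to move about 3.5 mm to vise -x, then lower and close.

{"method": "step_arm", "body": {
  "plan": [
    [[0,0.005,0],[0,0,0],0],
    [[0,0.009,0],[0,0,0],0],
    [[0,0.009,0.01],[0,0,0],0],
    [[0,0.009,0.02],[0,0,0],0],
    [[0,0.009,0.024],[0,0,0],0],
    [[0,0.009,0.024],[0,0,0],0.2],
    [[0,0.009,0.024],[0,0,0],0.35],
    [[0,0.009,0.024],[0,0,0],0.5],
    [[0,0.009,0.024],[0,0,0],0.6],
    [[0,0.009,0.024],[0,0,0],0.7]
  ],
  "newtons": 30
}}

```text
clock: 7.7
eef_pos: [509.6, -231.6, 226.6]
orientation: [-3.141, 0.0, -1.773]
force: [0.9, 0.2, -0.0]
width: 13.2
finger_force: 2.2
```

{"method": "step_arm", "body": {
  "plan": [
    [[0,0,0],[0,0,0],0.75],
    [[0,0,0],[0,0,0],0.8],
    [[0,0,0],[0,0,0],0.85],
    [[0,0,0],[0,0,0],0.9],
    [[0,0,0],[0,0,0],1],
    [[0,0,0],[0,0,0],1],
    [[0,0,0],[0,0,0],1],
    [[0,0,0],[0,0,0],1],
    [[0,0,0],[0,0,0],1],
    [[0,0,0],[0,0,0],1]
  ],
  "newtons": 30
}}

```text
clock: 8.7
eef_pos: [509.4, -231.6, 226.6]
orientation: [-3.141, 0.0, -1.773]
force: [1.1, -1.1, 3.9]
width: 11.3
finger_force: 29.6
```

{"method": "step_arm", "body": {
  "plan": [
    [[0,0,-0.005],[0,0,0],1],
    [[0,0,-0.015],[0,0,0],1],
    [[0,0,-0.03],[0,0,0],1],
    [[0,0,-0.06],[0,0,0],1],
    [[0,0,-0.1],[0,0,0],1],
    [[0,0,-0.14],[0,0,0],1],
    [[0,0,-0.18],[0,0,0],1],
    [[0,0,-0.22],[0,0,0],1],
    [[0,0,-0.25],[0,0,0],1],
    [[0,0,-0.26],[0,0,0],1]
  ]
}}

```text
clock: 9.7
eef_pos: [509.8, -231.9, 332.5]
orientation: [-3.139, -0.001, -1.773]
force: [0.5, 0.2, -1.6]
width: 11.3
finger_force: 29.4
```

Run:
```python
from h import *
x=R.from_euler("ZY",[-.16,-.4363]);Rt=x*R.from_matrix(np.diag([-1,1,-1.]));P=np.array([604.5,246.7,244.2])
f=P-100*x.as_matrix()[:,0];tcp=f+x.apply([-60,0,72]);print("focus",f.round(1),"tcp",tcp.round(1))
togo(tcp,Rt)
pre=tcp-x.as_matrix()[:,0]*60+[0,0,30];print("pre",pre.round(1));togo(pre,Rt)
C=cams();s=C["side"]["img"]
m=brass(s);n,l,st,c=cv2.connectedComponentsWithStats(m)
for i in range(1,n):
    if st[i,4]>60: print(st[i],c[i].round(1))
```

```text
focus [515.  261.1 201.9] tcp [431.3 274.7 241.8]
t 9.7 at [ 509.8 -231.9  332.5] [-3.139e+00 -1.000e-03 -1.773e+00] q [-0.54  0.15 -0.13  1.29  0.   -1.91] w 11.3 F [ 0.5  0.2 -1.6] ff 29.4
shift [-1.2012  0.4474  0.2248] turn [ 0.2105 -0.2204  0.9564]
pre [377.6 283.3 246.5]
t 9.7 at [ 509.8 -231.9  332.5] [-3.139e+00 -1.000e-03 -1.773e+00] q [-0.54  0.15 -0.13  1.29  0.   -1.91] w 11.3 F [ 0.5  0.2 -1.6] ff 29.4
shift [-1.1954  0.5832  0.2129] turn [ 0.2105 -0.2204  0.9564]
[ 603    0   37   44 1077] [625.7  17.6]
[ 579   47   61  221 5068] [619.6 138. ]
[341 138  24  25 239] [350.4 151.1]
[253 249  14  14 163] [259.6 255.2]
[335 273  45  25 627] [357.  284.9]
```

{"method": "step_arm", "body": {
  "plan": [
    [[-0.03,0.015,0],[0,0,0.04],1],
    [[-0.08,0.04,0],[0,0,0.1],1],
    [[-0.15,0.07,0],[0,0,0.18],1],
    [[-0.22,0.11,0],[0,0,0.26],1],
    [[-0.29,0.14,0],[0,0,0.34],1],
    [[-0.36,0.18,0],[0,0,0.42],1],
    [[-0.43,0.21,0],[0,0,0.5],1],
    [[-0.5,0.24,0],[0,0,0.58],1],
    [[-0.56,0.27,0],[0,0,0.65],1],
    [[-0.6,0.29,0],[0,0,0.7],1]
  ]
}}

```text
clock: 10.8
eef_pos: [442.5, 28.5, 329.4]
orientation: [3.14, -0.002, -2.875]
force: [-0.9, 1.7, -2.5]
width: 11.4
finger_force: 29.5
```

{"method": "step_arm", "body": {
  "plan": [
    [[0,0,0],[0,0,0],1],
    [[0,0,0],[0,0,0],1],
    [[0,0,0],[0,0,0],1],
    [[0,0,0],[0,0,0],1],
    [[0,0,0],[0,0,0],1],
    [[0,0,0],[0,0,0],1],
    [[0,0,0],[0,0,0],1],
    [[0,0,0],[0,0,0],1],
    [[0,0,0],[0,0,0],1],
    [[0,0,0],[0,0,0],1]
  ]
}}

```text
clock: 11.8
eef_pos: [443.9, 26.9, 330.5]
orientation: [3.141, -0.0, -2.873]
force: [-0.4, 0.2, -2.4]
width: 11.2
finger_force: 29.6
```

Run:
```python
from h import *
x=R.from_euler("ZY",[-.16,-.4363]);Rt=x*R.from_matrix(np.diag([-1,1,-1.]))
togo([378,283,290],Rt)
```

```text
t 11.8 at [443.9  26.9 330.5] [ 3.141 -0.    -2.873] q [-0.09 -0.06 -0.35  1.28  0.   -0.35] w 11.2 F [-0.4  0.2 -2.4] ff 29.6
shift [-0.0112  0.661   0.1015] turn [ 0.0598 -0.2737  0.2685]
```

{"method": "step_arm", "body": {
  "plan": [
    [[0,0.03,0],[0.003,-0.01,0.01],1],
    [[-0.001,0.08,0.01],[0.007,-0.03,0.03],1],
    [[-0.002,0.15,0.02],[0.013,-0.06,0.06],1],
    [[-0.003,0.22,0.03],[0.02,-0.09,0.09],1],
    [[-0.005,0.3,0.045],[0.027,-0.12,0.12],1],
    [[-0.006,0.38,0.06],[0.034,-0.155,0.155],1],
    [[-0.008,0.46,0.07],[0.042,-0.19,0.19],1],
    [[-0.009,0.54,0.08],[0.05,-0.22,0.22],1],
    [[-0.01,0.61,0.09],[0.055,-0.25,0.245],1],
    [[-0.011,0.66,0.1],[0.06,-0.274,0.268],1]
  ]
}}

```text
clock: 12.8
eef_pos: [376.9, 284.2, 290.5]
orientation: [3.141, 0.438, 2.982]
force: [-0.0, -0.3, -1.6]
width: 11.1
finger_force: 29.7
```

{"method": "step_arm", "body": {
  "plan": [
    [[0,0,0],[0,0,0],1],
    [[0,0,0],[0,0,0],1],
    [[0,0,0],[0,0,0],1],
    [[0,0,0],[0,0,0],1],
    [[0,0,0],[0,0,0],1],
    [[0,0,0],[0,0,0],1],
    [[0,0,0],[0,0,0],1],
    [[0,0,0],[0,0,0],1],
    [[0,0,0],[0,0,0],1],
    [[0,0,0],[0,0,0],1]
  ]
}}

```text
clock: 13.8
eef_pos: [378.0, 282.6, 290.6]
orientation: [-3.141, 0.437, 2.982]
force: [-0.3, 0.2, -2.1]
width: 11.1
finger_force: 29.8
```

Run:
```python
from h import *
x=R.from_euler("ZY",[-.16,-.4363]);Rt=x*R.from_matrix(np.diag([-1,1,-1.]))
togo([431.3,274.7,241.8],Rt)
C=cams();s,t=C["side"]["img"],C["top"]["img"];st=manip.read_state()
r=R.from_euler("xyz",st["orientation"]);n=st["eef_pos"]+r.apply([-60,0,72])
print("nose fk",n.round(1),[proj(C[k],n).round(1) for k in C])
cv2.imwrite("pics/crop5.png",np.hstack([crop(s,210,215,120,120,400,400),crop(t,180,180,100,100,400,400)]))
```

```text
t 13.8 at [378.  282.6 290.6] [-3.141  0.437  2.982] q [ 0.65 -0.14 -0.56  0.84 -0.31  0.76] w 11.1 F [-0.3  0.2 -2.1] ff 29.8
shift [-0.0704  0.0017  0.1674] turn [-0.      0.0003  0.0005]
nose fk [461.8 269.2 250.8] [array([311.3, 285.6]), array([210. , 257.4])]
```

View pics/crop5.png

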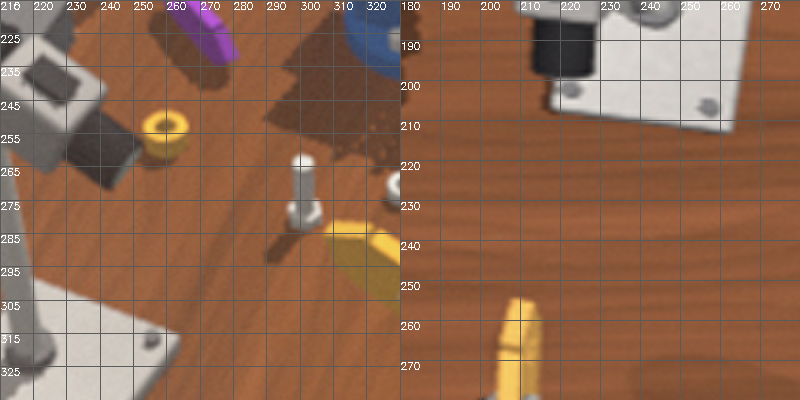

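The nose is visible at side (~307.5,284) and top (~210.8,254.5), about 7 mm ahead of the forward-kinematics guess. I'll move into place with 7 mm less advance, then measure.

{"method": "step_arm", "body": {
  "plan": [
    [[-0.002,0,0.005],[0,0,0],1],
    [[-0.007,0,0.02],[0,0,0],1],
    [[-0.013,0.001,0.04],[0,0,0],1],
    [[-0.02,0.001,0.065],[0,0,0],1],
    [[-0.028,0.001,0.09],[0,0,0],1],
    [[-0.036,0.001,0.115],[0,0,0],1],
    [[-0.044,0.002,0.14],[0,0,0],1],
    [[-0.05,0.002,0.16],[0,0,0],1],
    [[-0.053,0.002,0.167],[0,0,0],1],
    [[-0.053,0.002,0.167],[0,0,0],1]
  ]
}}

```text
clock: 14.9
eef_pos: [425.2, 275.6, 238.5]
orientation: [-3.141, 0.436, 2.982]
force: [-1.0, 0.1, -2.4]
width: 11.0
finger_force: 29.8
```

Run:
```python
from h import *
x=R.from_euler("ZY",[-.16,-.4363]);Rt=x*R.from_matrix(np.diag([-1,1,-1.]))
togo([431.3,274.7,241.8],Rt)
C=cams();s,t=C["side"]["img"],C["top"]["img"];st=manip.read_state()
r=R.from_euler("xyz",st["orientation"]);n=st["eef_pos"]+r.apply([-67,0,72])
print("nose fk",n.round(1),[proj(C[k],n).round(1) for k in C])
for k in C:
    c=max(cv2.findContours((lambda m:m)(brass(C[k]["img"])[180:400,180:380] if k=="side" else brass(C[k]["img"])[200:300,170:260]),0,1)[0],key=cv2.contourArea)
    o=(180,180) if k=="side" else (170,200);print(k,(cv2.approxPolyDP(c,1.2,True)[:,0]+o).tolist())
cv2.imwrite("pics/crop6.png",np.hstack([crop(s,230,240,80,90,400,450),crop(t,185,185,60,67.5,400,450)]))
```

```text
t 14.9 at [425.2 275.6 238.5] [-3.141  0.436  2.982] q [ 0.57 -0.04 -0.59  0.69 -0.29  0.68] w 11.0 F [-1.   0.1 -2.4] ff 29.8
shift [-0.0174  0.0002 -0.0009] turn [-0.0005 -0.0001  0.0003]
nose fk [515.1 261.5 202.3] [array([287.8, 294.2]), array([218.3, 237.6])]
side [[287, 295], [291, 305], [310, 320], [329, 332], [333, 332], [337, 329], [338, 322], [328, 313], [317, 321], [307, 315], [310, 309], [314, 306], [314, 303], [305, 296], [294, 292], [290, 292]]
top [[218, 238], [216, 239], [213, 252], [214, 267], [219, 260], [222, 260], [223, 244], [221, 239]]
```

View pics/crop6.png

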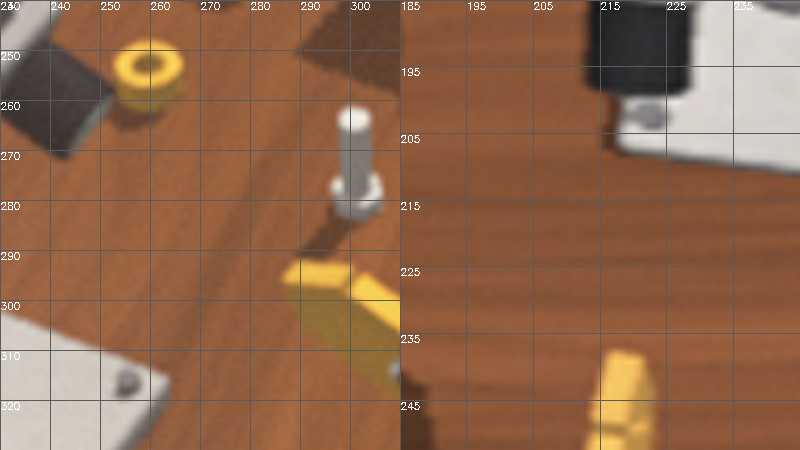

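The crop shows the nose tip edge mid at side (288,293.7) and top (219,238), matching the forward kinematics. Next I'll check position relative to the lens, and attitude.

Run:
```python
from h import *
C=cams();S,T=C["side"],C["top"];st=manip.read_state();r=R.from_euler("xyz",st["orientation"])*R.from_matrix(np.diag([-1,1,-1.]))
x=R.from_euler("ZY",[-.16,-.4363])
tip,e=tri(C,(288,293.7),(219,238));L,e2=tri(C,(247.7,265.3),(220.8,197.7));print("tip",tip.round(1),e,"lens",L.round(1))
print("tip in lens frame (want -100,0,0)",x.inv().apply(tip-L).round(1))
org=st["eef_pos"]+r.apply([7,0,-92])
f=lambda c,q:proj(c,org+r.apply(q)).round(1)
th=np.linspace(0,2*np.pi,90)
for y in(6,-6):
  E=np.array([f(S,[-42+20*np.cos(a),y,20+20*np.sin(a)]) for a in th]);print("eye rim side y",y,"col max",E[:,0].max(),"row max",E[:,1].max(),"at rows/cols",E[E[:,0].argmax()],E[E[:,1].argmax()])
print("bottom nose corner side",f(S,[40,6,0]),"top crease",f(S,[40,6,40]),f(S,[40,-6,40]),"tip",f(S,[60,6,20]),f(S,[60,-6,20]),"top view",f(T,[60,6,20]),f(T,[60,-6,20]),f(T,[40,6,40]),f(T,[40,-6,40]))
m=cv2.resize(S["img"][285:340,280:345],None,fx=9,fy=9,interpolation=2)[:,:,::-1]
cv2.imwrite("pics/crop7.png",crop(S["img"],280,285,72,54,800,600))
```

```text
tip [514.7 259.9 202.3] 1.1611139000199662 lens [604.5 246.7 244.2]
tip in lens frame (want -100,0,0) [-100.    -1.3    0.4]
eye rim side y 6 col max 336.5 row max 333.3 at rows/cols [336.5 328.8] [332.  333.3]
eye rim side y -6 col max 339.1 row max 329.2 at rows/cols [339.1 325.1] [334.  329.2]
bottom nose corner side [291.1 306.7] top crease [297.8 297.1] [300.6 293.2] tip [286.3 296.1] [289.2 292.3] top view [215.8 237.3] [220.6 237.9] [213.  247.5] [217.9 248.2]
```

View pics/crop7.png

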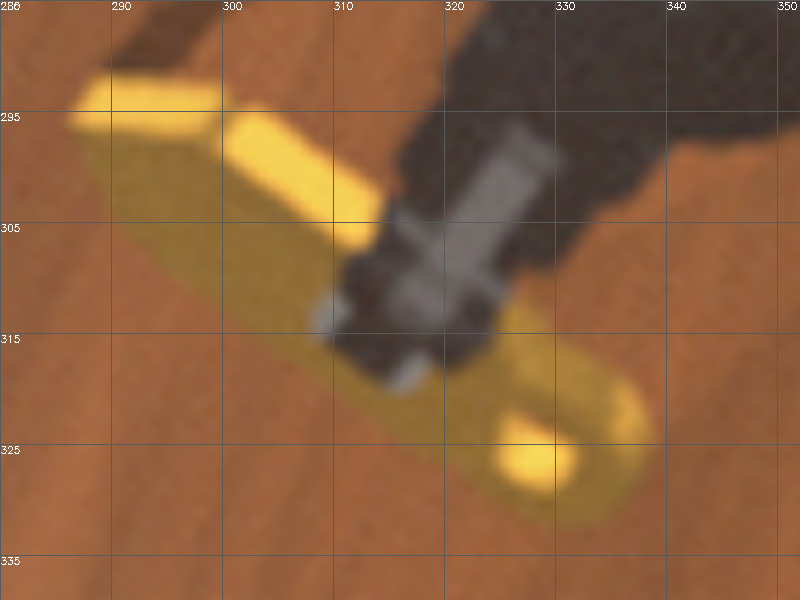

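The tip is at (-100.0,-1.3,0.4) mm in the lens frame, and the eye and nose outlines match the projected attitude to about 1 px. I'll let it settle, then hand in.

{"method": "step_arm", "body": {
  "plan": [
    [[0,0,0],[0,0,0],1],
    [[0,0,0],[0,0,0],1],
    [[0,0,0],[0,0,0],1],
    [[0,0,0],[0,0,0],1],
    [[0,0,0],[0,0,0],1],
    [[0,0,0],[0,0,0],1],
    [[0,0,0],[0,0,0],1],
    [[0,0,0],[0,0,0],1],
    [[0,0,0],[0,0,0],1],
    [[0,0,0],[0,0,0],1]
  ]
}}

```text
clock: 16.1
eef_pos: [425.1, 275.8, 239.0]
orientation: [-3.141, 0.437, 2.982]
force: [-0.7, -0.7, -2.1]
width: 11.3
finger_force: 29.8
```

```bash
python3 -c "
from h import *
s=manip.read_state();print(s['eef_pos'].round(1),s['orientation'].round(3),s['finger_force'],abs(s['qd']).max())
from cell import job
print(job.close_job())"
```

```text
[425.1 275.8 239. ] [-3.141  0.437  2.982] 29.80429708957672 0.0016822732065209128
the job is handed in; nothing more can be done
None
```

The job is handed in at about 16 s: the pawl is held still at about 30 N, its nose measured 100 mm in front of the lens, within about 1.5 mm of the line of sight and pointing into it; no verdict was returned.

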